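Load a wood coupon under a spring clip

TASK

One of the two grey sample holders already has a dark wood coupon under its spring clip; load the pale coupon that lies loose in the channel of the other holder in the same way. Slide it up to the clip, press the clip's raised heel down with one fingertip so that the jaw lifts, and keep the heel down while the other fingertip pushes the coupon under the jaw until it meets the end stop; then take the hand away so that the clip closes on it. Only press and push, gently: do not grip, lift or tip the coupon, and leave the loaded holder and everything else on the bench alone.

Things in the scene. Friction and masses are not known exactly. Their poses are not given: they have to be found in the camera images.
- holder: Sample holder to be loaded, fixed to the bench: dark grey steel plate 160 mm long (its x, from -50 to +110 mm), 64 mm wide (y), 12 mm thick, so its deck is 12 mm above the bench. Origin: on the bench straight below the clip's hinge pin. The clip is at the -x end; the coupon slides on the deck in the -x direction to be loaded.
- holder_rail (a point): Middle of the channel on the deck (x = +57 mm of the holder, 12 mm above the bench). Two guide rails 3 mm high run along x from 4 to 110 mm, inner faces at y = -21.5 and +21.5 mm.
- holder_stop (a point): The middle of the end stop's face on the deck (x = +6 mm, y = 0 of the holder, 12 mm above the bench). The coupon is home when its leading edge touches this 8 mm high stop.
- clip (a joint): Opening angle of the clip of that holder, rad. 0 = closed and empty; 0.46 = heel fully down on its bumper (hard stop), the lip then 13 mm above the deck; it rests at 0.315 when closed on a coupon 10 mm thick. A spring closes it: about 0.14 N m at the hinge fully open, that is 5 to 9 N on the heel, less towards its end.
- clip_lip (a point): Lower edge of the clip's turned-down lip, at its middle (30 mm wide, x = 19 to 23 mm of the holder, 3 mm above the deck when closed, where it stops a coupon; one forced against it tips up). It swings up about the hinge pin, which lies across y at x = 0, 24 mm above the bench, between two ears (x = -6 to +6 mm, y = 16 to 19 mm either side, tops 28 mm above the bench).
- clip_pad (a point): Middle of the top face of the clip's heel, where a fingertip presses; it moves with the clip. The heel is a flat steel tab 26 mm wide. Closed, it slopes up at 0.46 rad away from the hinge: top 22 mm above the bench at x = -13 mm, 35 mm at its end, x = -42 mm. Fully down it is level, top 17 mm above the bench from x = -11 to -44 mm, and a fingertip may slide along it.
- coupon_mid (a point): Centre of the loose pale wood coupon to be loaded: 30 mm along its x (the holder's x), 40 mm along y, 10 mm thick, 20 g. It lies flat on the deck in the channel, on the +x side of the clip. When home its centre is at x = +21 mm of the holder.
- ref_holder: The other holder, of the same make, already loaded with a dark coupon: leave it alone. Same origin and axes as the first.
- ref_coupon_mid (a point): Centre of the dark coupon held under the other holder's clip: leave it.
- ref_clip (a joint): Opening angle of the other holder's clip (rests at 0.315 on its coupon): leave it.
- brush: Bystander: wood-handled brush 170 mm long lying between the holders, 20 mm high; origin under its middle.
- tin: Bystander: stain tin, 68 mm across, 66 mm high; origin under its middle.
- tape: Bystander: roll of green tape lying flat, 90 mm across, 24 mm high; origin under its middle.
- jar: Bystander: amber jar, 60 mm across, 75 mm high; origin under its middle.
- block: Bystander: wooden corner block 45 x 45 x 38 mm; origin under its middle.
- knife: Bystander: putty knife 200 mm long; origin under its middle.
- gclamp: Bystander: small G-clamp lying flat, about 100 x 140 x 18 mm; origin under its middle.

How it is judged:
By the outcome, as a careful person would: the job done as asked, in the order asked, and still so for the second after the job is handed in, with the robot touching nothing.
It also fails if it takes over 51 s, if anything falls off the work surface, if the arm or the gripper's body presses on something with over 40 N, if the wrist force passes 120 N, or if a joint passes its speed limit or range.

ROBOT

A 6-joint arm with a two-finger parallel gripper is mounted at the origin on the work surface. World frame = base frame: x ahead of the robot, y to its left, z up, the work surface at z = 0. Lengths are in m, angles in rad, forces in N, time in s.
With the tool pointing down it reaches from about 0.35 to 0.975 m from the base axis. Payload 4.9 kg.
Tool frame: the origin (TCP) lies between the finger pads; the fingertips stand 19 mm ahead of it and the grasp point (between the pads) is the TCP; z points along the fingers, y is the direction in which the jaws open and shut (so a half turn about z gives the same grasp; the last joint's range is limited). The gripper opens to 85 mm and grips with 20 to 120 N. Pads are 22 mm wide; open, the fingers measure 114 mm over their backs; the gripper's body (76 mm by 85 mm) begins 54 mm behind the grasp point. The pads swing forward as they close: fully open they stand 13 mm farther back than shut.
Start: joints at [1.2, 0.053, 1.613, -0, 1.476, -0.119], TCP at [0.156, 0.605, 0.25] pointing down, gripper open.
Joint ranges: [-3.01, 3.01], [-1.01, 2.22], [0.06, 2.58], [-1.02, 4.17], [0.09, 2.62], [-3.14, 3.14]. Speed limits (rad/s): [2.57, 2.57, 3.14, 3.14, 3.14, 3.14].

INTERFACE

Orientations are given as a unit quaternion [w, x, y, z].
In Python, from plant import state, grab_frame, calibration, job_done gives the robot as it stands. The module is installed in compiled form; this text tells all that it offers.
- The arm moves only by the tool servo_tool, never from a script. Its argument "deltas" is a list that holds one entry, the list of rows, each a list of 5 numbers: the finger opening in mm, from 0 to 85.4, then the shift along the world's x, y, z in mm, then the turn about the world's z in units of 6 degrees (1.0 is 6 degrees). A call has 1 to 5 rows; each row is the pose to reach, as a shift and turn from the pose commanded when the call began; what a row does not reach only later rows make up. A row lasts 1/8 s, in which the tool goes at most 62.5 mm and 10.7 degrees, less where a joint would pass 70% of its speed; a pose out of reach is approached as far as the arm can. A call with a gripper value outside its range is refused whole. The fingers move at their own pace and stop on an object; the grip force is fixed at half the most. Time passes only in rows, so rows that repeat a pose let the fingers close. It gives the time, the measured TCP pose, the force and the opening at its end, in the units of the state.
- state(): the state, without advancing time (a new reading comes with each control period).
- grab_frame(name): name is "scene" or "top" or "wrist"; returns the picture (480x640x3 uint8, red, green, blue); there is no depth.
- calibration(name): a dict with "intrinsics" (3x3 intrinsics, pixels), "world_from_camera" (4x4, takes a point from camera to world coordinates). Camera axes: x right, y down, z forward; pixel columns grow to the right and rows downward; lengths in m; the calibration is good to about 2 mm. The wrist camera is an equidistant fisheye: a pixel r from the principal point sees the ray r / f radians off the axis. A picture is of the moment at which its call begins: read the wrist's pose just before it. calibration takes no time and is no camera call; for the wrist camera it gives the pose at the moment of the call.
- job_done(): hands the job in, once; it reports no verdict.
The state is a dict: "time": time; "joint_pos": joint angles; "joint_vel": joint speeds; "joint_efforts": joint torques, N m; "tool_pos": TCP position; "tool_rot": TCP orientation; "contact_force": force on the tool from outside, world axes, zero at the start; "ft_torque": the same for the moment, N m; "gripper_width": opening from 0.0 (shut) to 1.0 (fully open).
Only numpy, scipy, OpenCV 4.12 (cv2) and the standard library are available. Lean on these libraries where they do the work, as an engineer would, in place of code of your own. Each camera call takes 0.05 s, during which the arm holds its last target.

## Working session

There is one attempt and no reset: what is moved stays moved. The work goes in short steps, Python scripts to look and compute and a tool call to move; the robot and the scene stay as the last step left them, time stands still between calls to the robot, and variables do not carry over. Pictures are saved under pics/ and viewed, and the job is handed in when it is done.

Besides the shell and the picture viewer there is one more tool, called after "Emit:" as a command line: name --argument value ..., lists and objects as JSON in quotes. servo_tool: Moves the arm, as the interface text tells. Its arguments: {"type":"object","properties":{"deltas":{"type":"array","items":{"type":"array","items":{"type":"array","items":{"type":"number"}}}}},"required":["deltas"]}

```bash
mkdir -p pics; python3 - <<'E'
from plant import *
import cv2
s=state()
print(s)
for n in ("scene","top","wrist"):
    c=calibration(n);print(n,c)
    cv2.imwrite(f"pics/a_{n}.png",grab_frame(n)[:,:,::-1])
E
```

```text
{'time': 0.0, 'joint_pos': array([ 1.20002417e+00,  5.33838004e-02,  1.61427448e+00, -3.69292694e-06,
        1.47600688e+00, -1.18997564e-01]), 'joint_vel': array([ 0.0013253 , -0.00037093, -0.00055455,  0.00055386, -0.0011106 ,
        0.00050324]), 'joint_efforts': array([ 2.36659789e-04, -3.93688846e+01, -3.70172489e+01, -1.53270494e-04,
        7.30225642e-03, -9.48844075e-06]), 'tool_pos': array([0.15549009, 0.6047528 , 0.24905794]), 'tool_rot': array([-2.49450245e-04,  1.25554814e-01,  9.92086143e-01, -1.00578000e-03]), 'contact_force': array([0.92324917, 0.66387122, 0.35717489]), 'ft_torque': array([-0.01886035,  0.02726327,  0.04023883]), 'gripper_width': 0.9980496779960208}
scene {'intrinsics': array([[586.66122093,   0.        , 323.71051444],
       [  0.        , 586.66122093, 248.78904745],
       [  0.        ,   0.        ,   1.        ]]), 'world_from_camera': array([[-0.81430176,  0.46837799, -0.34283335,  1.00199286],
       [ 0.58039077,  0.64919987, -0.4916158 ,  0.58789976],
       [-0.00769465, -0.59930092, -0.80048685,  1.00584769],
       [ 0.        ,  0.   
[... 219 characters left out ...]
om_camera': array([[ 0.05941854, -0.97272101,  0.22423931,  0.33786999],
       [-0.99823114, -0.05744821,  0.01530663, -0.01081405],
       [-0.00200694, -0.22475215, -0.9744139 ,  1.15677102],
       [ 0.        ,  0.        ,  0.        ,  1.        ]])}
wrist {'intrinsics': array([[371.64829954,   0.        , 314.72611383],
       [  0.        , 371.64829954, 241.89876426],
       [  0.        ,   0.        ,   1.        ]]), 'world_from_camera': array([[ 0.24965244,  0.91956004,  0.3034518 ,  0.07686028],
       [ 0.9683298 , -0.23599943, -0.08149648,  0.62448007],
       [-0.00332645,  0.31418721, -0.94935522,  0.37260255],
       [ 0.        ,  0.        ,  0.        ,  1.        ]])}
```

View pics/a_scene.png

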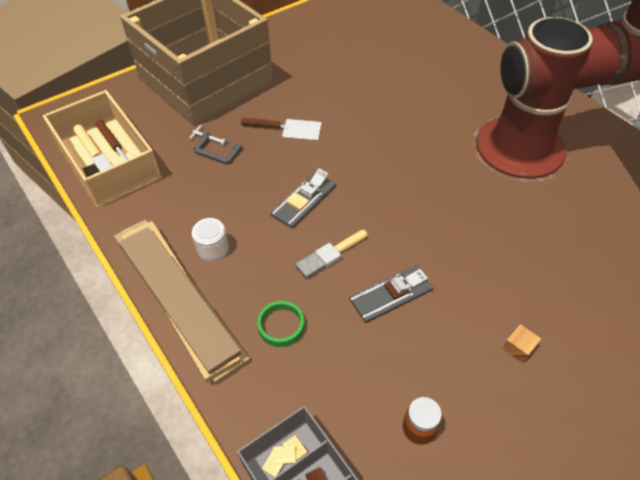

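View pics/a_top.png

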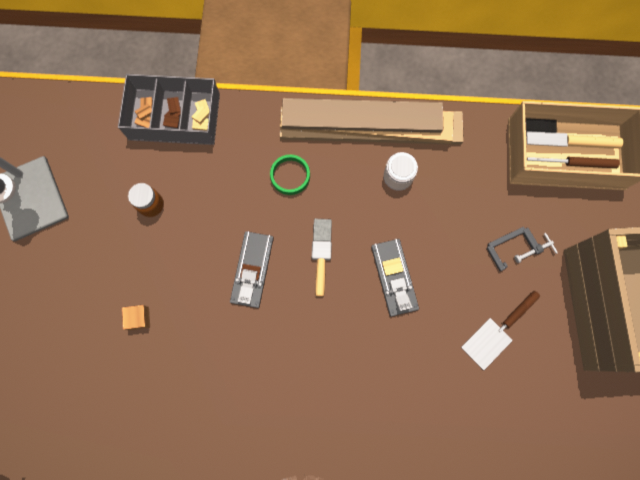

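View pics/a_wrist.png

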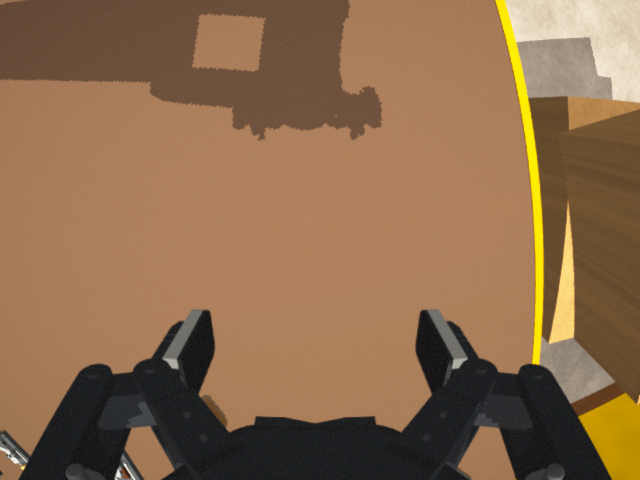

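The target holder is in the top view near (395,278), with its clip at the near end around (401,295) and the pale coupon at (393,267). The dark loaded holder is at (252,270). I'll enlarge both views.

```bash
python3 - <<'E'
import cv2
a=cv2.imread("pics/a_top.png")[230:325,355:435]; cv2.imwrite("pics/b_top.png",cv2.resize(a,None,fx=6,fy=6,interpolation=cv2.INTER_CUBIC))
a=cv2.imread("pics/a_scene.png")[160:235,260:345]; cv2.imwrite("pics/b_scene.png",cv2.resize(a,None,fx=7,fy=7,interpolation=cv2.INTER_CUBIC))
E
```

```text
(no output)
```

View pics/b_top.png

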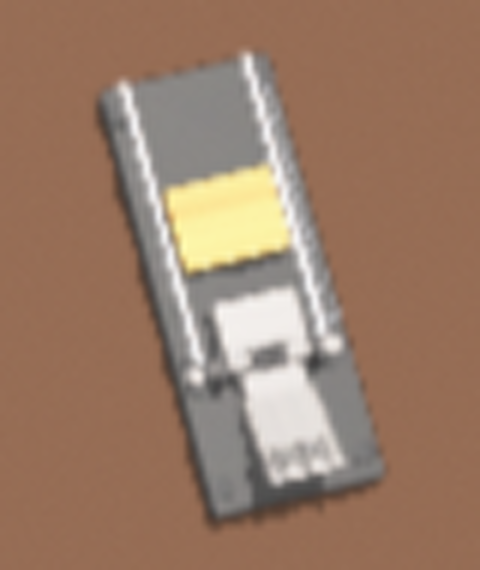

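View pics/b_scene.png

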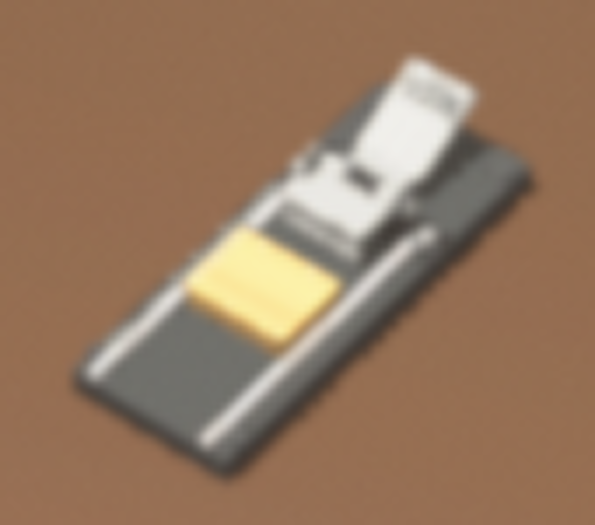

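```bash
cat > h.py <<'E'
import numpy as np
from plant import *
def ray(n,u,v,c=None):
    c=c or calibration(n);K=c["intrinsics"];T=c["world_from_camera"]
    x=(u-K[0,2])/K[0,0];y=(v-K[1,2])/K[1,1]
    if n=="wrist":
        r=np.hypot(x,y);d=np.array([x/r*np.sin(r),y/r*np.sin(r),np.cos(r)])
    else: d=np.array([x,y,1.])
    return T[:3,3],T[:3,:3]@d
def at(n,u,v,z,c=None):
    o,d=ray(n,u,v,c);return o+d*(z-o[2])/d[2]
def proj(n,p,c):
    K=c["intrinsics"];T=c["world_from_camera"];q=T[:3,:3].T@(np.array(p)-T[:3,3])
    if n=="wrist":
        r=np.hypot(q[0],q[1]);th=np.arctan2(r,q[2]);x,y=q[0]/r*th,q[1]/r*th
    else:x,y=q[0]/q[2],q[1]/q[2]
    return np.array([K[0,0]*x+K[0,2],K[1,1]*y+K[1,2]])
def tri(o1,d1,o2,d2):
    A=np.c_[d1,-d2];t=np.linalg.lstsq(A,o2-o1,rcond=None)[0]
    a,b=o1+d1*t[0],o2+d2*t[1];return (a+b)/2,np.linalg.norm(a-b)
E
python3 - <<'E'
from h import *
from scipy.optimize import least_squares
ct,cs=calibration("top"),calibration("scene")
T=lambda x,y:(355+x/6-.42,230+y/6-.42)
S=lambda x,y:(260+x/7-.43,160+y/7-.43)
obs=[("top",ct,T(103,97),(110,32,12)),("top",ct,T(265,55),(110,-32,12)),("top",ct,T(383,468),(-50,-32,12)),
("scene",cs,S(78,378),(110,-32,12)),("scene",cs,S(230,470),(110,32,12)),("scene",cs,S(532,178),(-50,32,12)),
("top",ct,T(305,470-0),(-42,0,33)),]
obs=obs[:-1]
for n,c,p,h in obs: print(n,at(n,*p,.012,c)[:2])
for sel in (obs[:3],obs[3:],obs):
  def f(v,o=sel):
    r=[]
    for n,c,p,h in o:
      a,b=np.cos(v[2]),np.sin(v[2]);h=np.array(h)/1000
      P=[v[0]+a*h[0]-b*h[1],v[1]+b*h[0]+a*h[1],h[2]]
      r+=list(proj(n,P,c)-p)
    return np.array(r)
  s=least_squares(f,[.45,-.13,.1]);print(s.x,np.degrees(s.x[2]),s.fun.round(1))
# coupon top corners z=.022
for p in ((165,187),(268,165),(290,245),(187,272)): print(at("top",*T(*p),.022,ct)[:2])
for p in ((245,228),(340,287),(283,342),(190,285)): print(at("scene",*S(*p),.022,cs)[:2])
# triangulate coupon corners
for a,b in (((165,187),(283,330)),((268,165),(190,280)),((290,245),(245,228)),((187,272),(340,287))):
    print(tri(*ray("top",*T(*a),ct),*ray("scene",*S(*b),cs)))
E
```

```text
top [ 0.59324189 -0.11258926]
top [ 0.61245759 -0.17117715]
top [ 0.46426092 -0.21683303]
scene [ 0.61504039 -0.17070585]
scene [ 0.59675065 -0.11127937]
scene [ 0.44765944 -0.15595297]
[ 0.49950154 -0.17333427  0.29939402] 17.154013562480554 [-1.  -0.9  0.2 -0.7  0.8  1.5]
[ 0.50192994 -0.17297086  0.298365  ] 17.095055130810465 [-0.7  0.1 -0.   0.5  0.7 -0.8]
[ 0.50057078 -0.17323981  0.2969267 ] 17.012646822975967 [-0.9 -1.5  0.2 -1.2  0.8  1.1 -0.3 -0.2  0.3  0.2  1.2 -1.1]
[ 0.55924514 -0.13514758]
[ 0.56948164 -0.17188158]
[ 0.54078717 -0.1804691 ]
[ 0.52884623 -0.14398627]
[ 0.54122728 -0.18505091]
[ 0.53075697 -0.14619901]
[ 0.5584581  -0.13771042]
[ 0.56909203 -0.1749667 ]
(array([ 0.55853487, -0.13510458,  0.02980331]), np.float64(0.00224538553798615))
(array([ 0.56935338, -0.17204404,  0.02675027]), np.float64(0.0023051144489343043))
(array([ 0.54154275, -0.18131639,  0.02481973]), np.float64(0.0034835369227065017))
(array([ 0.52988242, -0.14503331,  0.02193172]), np.float64(0.002861057252797369))
```

Holder origin comes out at about (0.501, -0.173), yaw about 17°, and the coupon centre at about holder x = +51. I'll move over it, turning the jaws along the holder's x.

Emit:
servo_tool --deltas '[[[60,27,-54,0,-0.75],[60,54,-108,0,-1.5],[60,81,-162,0,-2.25],[60,108,-216,0,-3.0],[60,135,-270,0,-3.75]]]'

```text
time: 0.78
tool_pos: [0.291, 0.3335, 0.2501]
tool_rot: [0.0, 0.318, 0.948, 0.0]
contact_force: [1.1, 0.2, -0.6]
gripper_width: 0.701
```

Emit:
servo_tool --deltas '[[[60,27,-54,0,-0.75],[60,54,-108,0,-1.5],[60,81,-162,0,-2.25],[60,108,-216,0,-3.0],[60,135,-270,0,-3.75]]]'

```text
time: 1.4
tool_pos: [0.4261, 0.0633, 0.2503]
tool_rot: [0.0, 0.497, 0.868, 0.0]
contact_force: [0.6, 0.5, 0.1]
gripper_width: 0.702
```

Emit:
servo_tool --deltas '[[[72,27,-54,0,-0.75],[72,54,-108,0,-1.5],[72,81,-162,0,-2.27],[72,110,-200,0,-2.27],[72,110,-200,0,-2.27]]]'

```text
time: 2.02
tool_pos: [0.5363, -0.1371, 0.2493]
tool_rot: [-0.001, 0.597, 0.803, -0.0]
contact_force: [0.0, 1.5, -0.2]
gripper_width: 0.844
```

```bash
python3 - <<'E'
from h import *
import cv2,pickle
c=calibration("wrist");f=grab_frame("wrist");s=state()
cv2.imwrite("pics/c_wrist.png",f[:,:,::-1]);pickle.dump(c,open("c1.pkl","wb"))
print(s["tool_pos"],s["tool_rot"])
E
```

```text
[ 0.53567674 -0.13558006  0.24939288] [-1.06172201e-03  5.95911433e-01  8.03049448e-01 -1.45947293e-04]
```

View pics/c_wrist.png

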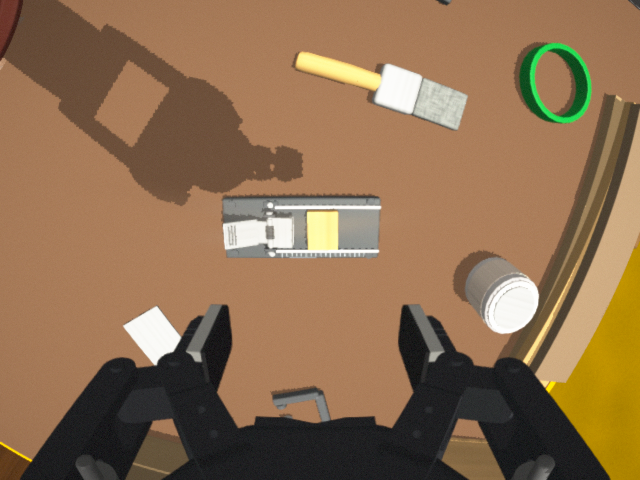

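Wrist view: the holder lies at (222–380, 195–258), square to the jaws, with the coupon at (322,231) and the heel at (243,234). Next, an enlarged crop.

```bash
python3 - <<'E'
import cv2
a=cv2.imread("pics/c_wrist.png")[185:270,215:390]; cv2.imwrite("pics/c_crop.png",cv2.resize(a,None,fx=4.5,fy=4.5,interpolation=cv2.INTER_CUBIC))
E
```

```text
(no output)
```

View pics/c_crop.png

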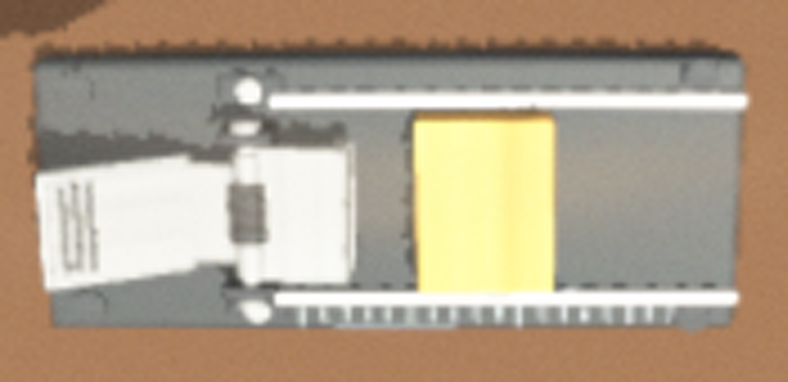

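Emit:
servo_tool --deltas '[[[0,20,-20,-35,0],[0,30,-30,-70,0],[0,40,-40,-100,0],[0,40,-40,-100,0]]]'

```text
time: 2.58
tool_pos: [0.5736, -0.173, 0.1471]
tool_rot: [-0.003, 0.595, 0.804, -0.001]
contact_force: [-0.0, -0.6, -0.0]
gripper_width: 0.005
```

```bash
python3 - <<'E'
from h import *
import cv2,pickle
c=calibration("wrist");f=grab_frame("wrist");s=state()
cv2.imwrite("pics/d_wrist.png",f[:,:,::-1]);pickle.dump(c,open("c2.pkl","wb"))
print(s["time"],s["tool_pos"],s["tool_rot"],s["joint_vel"])
E
```

```text
2.625 [ 0.5746431  -0.17333796  0.14938641] [-1.47832350e-03  5.94772090e-01  8.03892982e-01 -2.22712741e-04] [ 0.00363082 -0.03224199 -0.03352665 -0.00020961 -0.0021984   0.00044855]
```

View pics/d_wrist.png

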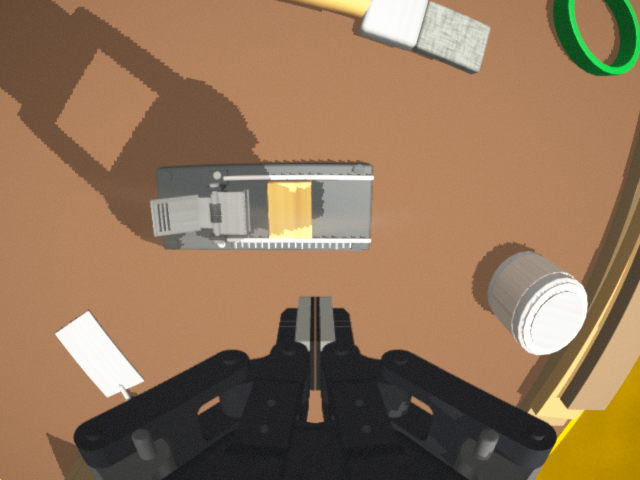

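Second wrist view: holder corners at about (158,168), (372,164), (370,249) and (165,249), coupon at (268–312, 182–240). The shut fingertips end at row 297, columns 297–334.

```bash
python3 - <<'E'
import cv2
im=cv2.imread("pics/d_wrist.png")
a=im[155:260,145:385]; cv2.imwrite("pics/d_crop.png",cv2.resize(a,None,fx=3.3,fy=3.3,interpolation=cv2.INTER_CUBIC))
a=im[280:400,250:390]; cv2.imwrite("pics/d_crop2.png",cv2.resize(a,None,fx=5,fy=5,interpolation=cv2.INTER_CUBIC))
E
```

```text
(no output)
```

View pics/d_crop.png

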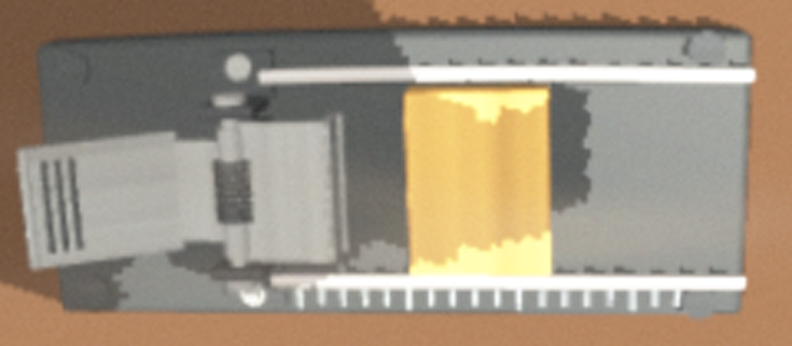

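View pics/d_crop2.png

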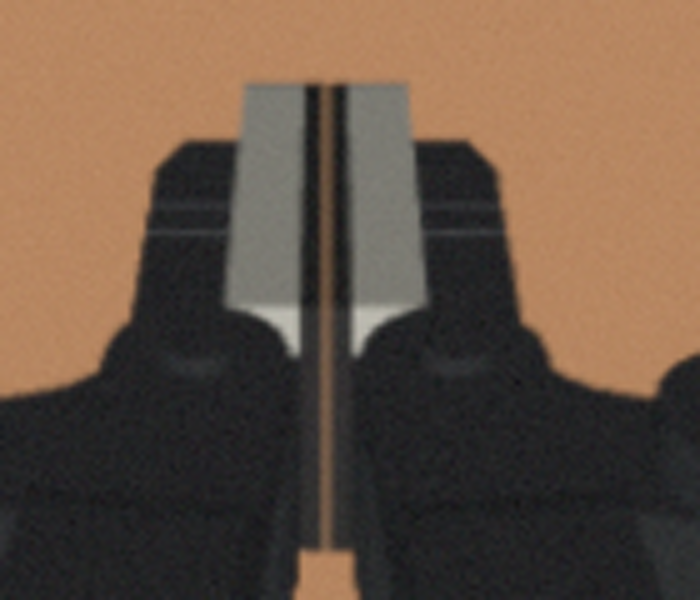

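```bash
python3 - <<'E'
from h import *
import pickle
from scipy.optimize import least_squares
from scipy.spatial.transform import Rotation as R
c1,c2=[pickle.load(open(f"c{i}.pkl","rb")) for i in (1,2)]
C1=lambda x,y:(215+x/4.5-.39,185+y/4.5-.39)
C2=lambda x,y:(145+x/3.3-.35,155+y/3.3-.35)
# corners deck
obs=[(c1,C1(38,58),(-50,32,12)),(c1,C1(742,56),(110,32,12)),(c1,C1(735,325),(110,-32,12)),(c1,C1(52,325),(-50,-32,12)),
(c2,C2(42,44),(-50,32,12)),(c2,C2(750,33),(110,32,12)),(c2,C2(740,311),(110,-32,12)),(c2,C2(64,308),(-50,-32,12)),
(c1,C1(747,101),(110,22.5,15)),(c1,C1(738,298),(110,-22.5,15)),(c2,C2(755,75),(110,22.5,15)),(c2,C2(745,283),(110,-22.5,15))]
for sel in (obs[:4],obs[4:8],obs):
  def f(v,o=sel):
    r=[]
    for c,p,h in o:
      a,b=np.cos(v[2]),np.sin(v[2]);h=np.array(h)/1000
      r+=list(proj("wrist",[v[0]+a*h[0]-b*h[1],v[1]+b*h[0]+a*h[1],h[2]],c)-p)
    return np.array(r)
  s=least_squares(f,[.5,-.17,.3]);v=s.x;print(v,np.degrees(v[2]),s.fun.round(1))
v0=v
def toh(P): 
    d=np.array(P[:2])-v0[:2];a,b=np.cos(v0[2]),np.sin(v0[2]);return ((a*d[0]+b*d[1])*1000,(-b*d[0]+a*d[1])*1000)
for c,pts in ((c1,[C1(413,118),C1(553,116),C1(553,292),C1(418,292)]),(c2,[C2(405,88),C2(549,88),C2(551,274),C2(410,274)])):
    print("coupon",[np.round(toh(at("wrist",*p,.022,c)),1) for p in pts])
for a,b in (((413,118),(405,88)),((553,116),(549,88)),((553,292),(551,274))):
    P,e=tri(*ray("wrist",*C1(*a),c1),*ray("wrist",*C2(*b),c2));print("tri coupon",P,e,toh(P))
for n,a,b in (("heel end L",(38,175),(20,150)),("heel end R",(48,290),(33,270)),("lip R top",(352,283),(335,265)),("lip L",(352,145),(333,120))):
    P,e=tri(*ray("wrist",*C1(*a),c1),*ray("wrist",*C2(*b),c2));print(n,P.round(4),round(e,4),np.round(toh(P),1))
# finger
s=state();q=s["tool_rot"];Rm=R.from_quat([q[1],q[2],q[3],q[0]]).as_matrix();tp=s["tool_pos"]
for tx in (0,.011):
  for px in (245,325,410):
    # intersect ray with plane tool x = tx
    o,d=ray("wrist",250+px/5-.4,280+83/5-.4,c2);o=Rm.T@(o-tp);d=Rm.T@d
    print(tx,(o+d*(tx-o[0])/d[0]).round(4))
  for px,py in ((185,140),(465,140),(155,180),(497,180)):
    o,d=ray("wrist",250+px/5-.4,280+py/5-.4,c2);o=Rm.T@(o-tp);d=Rm.T@d
    print("body",tx,(o+d*(tx-o[0])/d[0]).round(4))
print("tool y world",Rm[:,1],"cam in tool",Rm.T@(c2["world_from_camera"][:3,3]-tp))
print("tcp in holder",toh(tp))
E
```

```text
[ 0.49994961 -0.1733013   0.29341639] 16.811520836195783 [-1.4  0.   1.5 -0.2 -0.   0.2 -0.1  0.1]
[ 0.50025078 -0.17359067  0.29369825] 16.82767034680201 [-2.5 -0.6  1.7 -0.9  1.1  1.2 -1.   0.9]
[ 0.50002838 -0.1736231   0.29217691] 16.740503903062212 [-1.3  0.3  1.5  0.3 -0.1  0.6 -0.1  0.4 -2.7 -0.8  1.5 -0.7  0.8  1.4
 -1.3  0.7  0.4  0.2  0.2 -1.   0.2  0.5  0.5 -1.1]
coupon [array([35.8, 20.2]), array([66. , 20.7]), array([ 66.7, -19.6]), array([ 36.7, -19.6])]
coupon [array([36.8, 20.7]), array([66.5, 20.6]), array([ 67. , -19.3]), array([ 36.8, -19.5])]
tri coupon [ 0.52887233 -0.1443426   0.01845554] 0.0010014151706955526 (np.float64(36.055396782900665), np.float64(19.731418103840095))
tri coupon [ 0.55778146 -0.1353606   0.01881906] 0.0002984520104778315 (np.float64(66.32648600324), np.float64(20.005840579948767))
tri coupon [ 0.56977781 -0.17332164  0.02091213] 0.00033484175693583416 (np.float64(66.88021306950415), np.float64(-19.801773637604008))
heel end L [ 0.4546 -0.1749  0.0365] 0.0002 [-43.9  11.9]
heel end R [ 0.4625 -0.1995  0.0374] 0.0001 [-43.4 -13.9]
lip R top [ 0.5258 -0.1807  0.0321] 0.0004 [ 22.6 -14.2]
lip L [ 0.5174 -0.1523  0.0278] 0.0006 [22.8 15.4]
0 [ 0.     -0.0096  0.0394]
0 [ 0.     -0.0019  0.0394]
0 [0.     0.0064 0.0394]
body 0 [ 0.     -0.0145  0.0277]
body 0 [0.     0.0109 0.0278]
body 0 [ 0.     -0.0166  0.0202]
body 0 [0.     0.0133 0.0203]
0.011 [ 0.011  -0.0084  0.0175]
0.011 [ 0.011  -0.0018  0.0175]
0.011 [0.011  0.0053 0.0175]
body 0.011 [ 0.011  -0.0127  0.0074]
body 0.011 [0.011  0.0093 0.0074]
body 0.011 [ 0.011  -0.0145  0.0009]
body 0.011 [0.011  0.0113 0.001 ]
tool y world [ 0.95626556  0.29249222 -0.00211661] cam in tool [ 0.0806549  -0.00115983 -0.1213552 ]
tcp in holder (np.float64(71.5346095901064), np.float64(-21.2187899212482))
```

The two wrist views agree: holder origin (0.5002, -0.1735), yaw 16.8°, coupon spanning holder x = 36.5–66.5, with triangulated heights close to the stated ones. Next I come down behind the coupon with the fingers shut.

Emit:
servo_tool --deltas '[[[0,2,23,0,0],[0,2,23,-40,0],[0,2,23,-75,0],[0,2,23,-100,0],[0,2,23,-100,0]]]'

```text
time: 3.25
tool_pos: [0.5767, -0.1497, 0.0497]
tool_rot: [-0.001, 0.595, 0.804, -0.0]
contact_force: [0.1, 0.5, -0.2]
gripper_width: -0.001
```

```bash
cat > look.py <<'E'
import sys,cv2,pickle
from h import *
n=sys.argv[1];c=calibration("wrist");f=grab_frame("wrist");s=state()
cv2.imwrite(f"pics/{n}.png",f[:,:,::-1]);pickle.dump(c,open(n+".pkl","wb"))
v0=np.array([.5002,-.1735,.2932]);d=s["tool_pos"][:2]-v0[:2];a,b=np.cos(v0[2]),np.sin(v0[2])
print(s["time"],"TCP holder",((a*d[0]+b*d[1])*1000).round(1),((-b*d[0]+a*d[1])*1000).round(1),(s["tool_pos"][2]*1000).round(1),"F",s["contact_force"].round(1),"M",s["ft_torque"].round(2),"w",s["gripper_width"])
E
python3 look.py e_wrist
```

```text
3.3 TCP holder 81.1 -0.5 51.4 F [ 1.  -1.1  0.8] M [-0.03 -0.02 -0.  ] w 0.0027513471499483032
```

View pics/e_wrist.png

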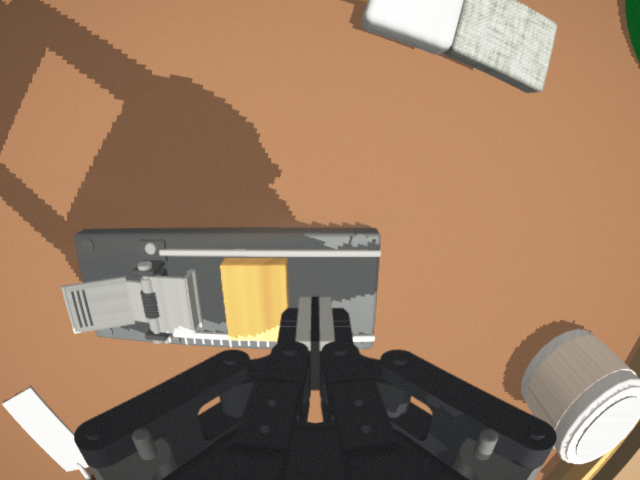

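The finger is behind the coupon (tip edge at column 297, coupon edge at 288) and centred in the channel. I'll lower it and push part of the way.

Emit:
servo_tool --deltas '[[[0,0,0,-8,0],[0,0,0,-15,0],[0,-3.8,-1.2,-15,0],[0,-7.6,-2.3,-15,0],[0,-9.6,-2.9,-15,0]]]'

```text
time: 3.92
tool_pos: [0.5679, -0.1548, 0.0355]
tool_rot: [0.0, 0.595, 0.804, 0.0]
contact_force: [-0.4, 0.7, 0.2]
gripper_width: -0.002
```

```bash
python3 look.py f_wrist;python3 - <<'E'
import cv2
im=cv2.imread("pics/f_wrist.png")[215:375,40:400];cv2.imwrite("pics/f_crop.png",cv2.resize(im,None,fx=2.2,fy=2.2,interpolation=cv2.INTER_CUBIC))
E
```

```text
3.975 TCP holder 70.1 -1.7 35.5 F [0.2 0.7 0.7] M [-0.08 -0.04  0.02] w 0.0016197400474876607
```

View pics/f_crop.png

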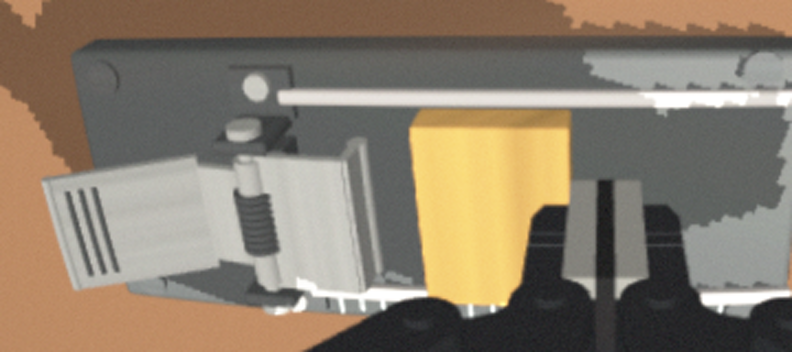

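```bash
cat > meas.py <<'E'
import sys,pickle
from h import *
from scipy.spatial.transform import Rotation as R
def toh(P,v0=(.5002,-.1735,.2932)):
    d=np.array(P[:2])-v0[:2];a,b=np.cos(v0[2]),np.sin(v0[2]);return np.round(((a*d[0]+b*d[1])*1000,(-b*d[0]+a*d[1])*1000),1)
E
python3 - <<'E'
from meas import *
c=pickle.load(open("f_wrist.pkl","rb"))
F=lambda x,y:(40+x/2.2-.27,215+y/2.2-.27)
for n,p,z in (("lead top",(412,128),.022),("lead top lo",(427,303),.022),("trail top",(570,127),.022),("trail top2",(569,175),.022),("rail end L +y",(279,97),.015),("plate corner",(75,58),.012),("lip L",(368,140),.015),("lip bottom",(381,275),.015)):
    print(n,toh(at("wrist",*F(*p),z,c)))
for p in ((570,180),(640,180)):
    print("fing",[toh(at("wrist",*F(*p),z,c)) for z in (.0155,.017)])
E
```

```text
lead top [33.6 19.6]
lead top lo [ 32.7 -19.9]
trail top [63.  20.1]
trail top2 [62.7 10.4]
rail end L +y [ 4.4 22.8]
plate corner [-47.9  29.9]
lip L [22.4 13.9]
lip bottom [ 21.3 -18.1]
fing [array([62.5,  6. ]), array([62.6,  6.8])]
fing [array([76.2,  6.1]), array([76.2,  6.8])]
```

The finger is in contact and the coupon has moved 3.7 mm (leading edge at about 33). I'll push 8.5 mm more, ending just short of the lip, then back off.

Emit:
servo_tool --deltas '[[[0,-2.9,-0.9,0,0],[0,-5.7,-1.7,0,0],[0,-8.1,-2.5,0,0],[0,-8.1,-2.5,0,0]]]'

```text
time: 4.47
tool_pos: [0.5598, -0.1572, 0.0352]
tool_rot: [-0.0, 0.595, 0.804, -0.0]
contact_force: [0.6, -0.7, 0.2]
gripper_width: 0.001
```

```bash
python3 look.py g_wrist;python3 - <<'E'
import cv2
im=cv2.imread("pics/g_wrist.png")[215:375,40:400];cv2.imwrite("pics/g_crop.png",cv2.resize(im,None,fx=2.2,fy=2.2,interpolation=cv2.INTER_CUBIC))
E
```

```text
4.525 TCP holder 61.8 -1.6 35.3 F [0.3 0.2 0.1] M [ 0.01  0.03 -0.  ] w 0.000574511864140156
```

View pics/g_crop.png

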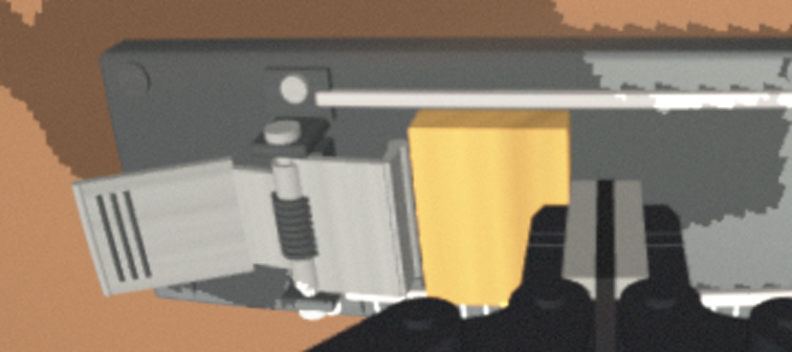

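The coupon now lies just in front of the lip with a gap of about 1–2 mm, and no force built up. I'll back off, lift and open the fingers.

Emit:
servo_tool --deltas '[[[0,2.9,0.9,0,0],[0,2.9,0.9,20,0],[71,2.9,0.9,45,0],[71,2.9,0.9,45,0],[71,2.9,0.9,45,0]]]'

```text
time: 5.15
tool_pos: [0.5629, -0.1562, 0.0804]
tool_rot: [0.0, 0.595, 0.804, 0.0]
contact_force: [0.3, 0.4, -0.3]
gripper_width: 0.638
```

Emit:
servo_tool --deltas '[[[71,-20,-6,0,0],[71,-38,-11,0,0],[71,-38,-11,0,0]]]'

```text
time: 5.52
tool_pos: [0.5234, -0.1669, 0.0788]
tool_rot: [-0.001, 0.596, 0.803, -0.0]
contact_force: [-0.7, -0.3, -0.4]
gripper_width: 0.827
```

```bash
python3 look.py i_wrist;python3 - <<'E'
import cv2
im=cv2.imread("pics/i_wrist.png");cv2.imwrite("pics/i_crop.png",cv2.resize(im[180:400,100:500],None,fx=2,fy=2,interpolation=cv2.INTER_CUBIC))
E
```

```text
5.575 TCP holder 24.9 -0.7 79.3 F [-0.5 -0.3  0.4] M [ 0.   -0.02  0.08] w 0.8273366265595798
```

View pics/i_crop.png

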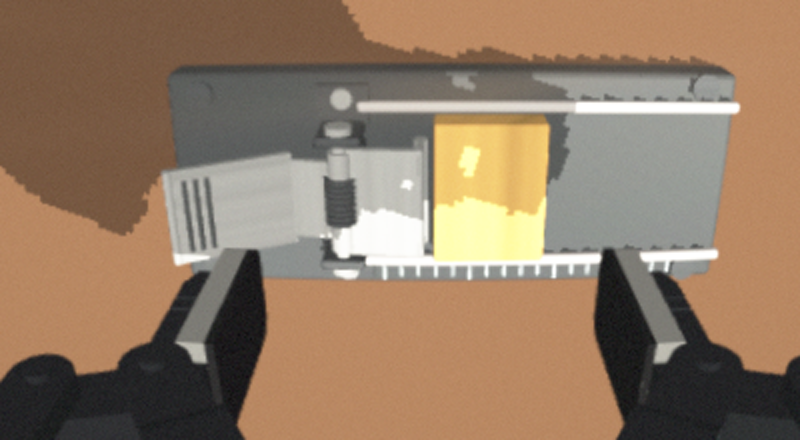

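```bash
python3 - <<'E'
from meas import *
c=pickle.load(open("i_wrist.pkl","rb"))
F=lambda x,y:(100+x/2-.25,180+y/2-.25)
s=state();q=s["tool_rot"];Rm=R.from_quat([q[1],q[2],q[3],q[0]]).as_matrix();tp=s["tool_pos"]
for p in ((222,250),(260,250),(602,250),(640,250)):
  for tx in (.011,.009):
    o,d=ray("wrist",*F(*p),c);o=Rm.T@(o-tp);d=Rm.T@d
    P=o+d*(tx-o[0])/d[0];print(p,P.round(4),toh(tp+Rm@P) )
for n,p,z in (("lead top",(434,122),.022),("lead top lo",(434,258),.022),("trail top",(548,122),.022),("trail top2",(544,258),.022),("lip",(428,138),.015),("plate",(733,80),.012)):
    print(n,toh(at("wrist",*F(*p),z,c)))
E
```

```text
(222, 250) [ 0.011  -0.0436  0.0061] [-18.7  10.2]
(222, 250) [ 0.009  -0.0448  0.0099] [-19.9   8.2]
(260, 250) [ 0.011  -0.0357  0.0066] [-10.8  10.2]
(260, 250) [ 0.009  -0.0367  0.0103] [-11.8   8.2]
(602, 250) [0.011  0.0328 0.0066] [57.7 10.3]
(602, 250) [0.009  0.0338 0.0103] [58.7  8.4]
(640, 250) [0.011  0.0407 0.0061] [65.6 10.4]
(640, 250) [0.009  0.0419 0.0098] [66.8  8.4]
lead top [24.1 20.7]
lead top lo [ 24.3 -18.7]
trail top [53.5 20.7]
trail top2 [ 54.8 -18.9]
lip [22.6 13.9]
plate [107.9  30. ]
```

Open fingertips measure at about 9–10 mm ahead of the TCP. The heel finger spans holder x = -11.5 to -19.5, and the push finger's face at 58.5 is 4 mm behind the coupon (trailing edge 54.3). I'll shift 2 mm and descend towards the heel.

Emit:
servo_tool --deltas '[[[71,-2,-0.6,-15,0],[71,-2,-0.6,-30,0],[71,-2,-0.6,-38,0],[71,-2,-0.6,-40,0]]]'

```text
time: 6.08
tool_pos: [0.5223, -0.1674, 0.0389]
tool_rot: [-0.001, 0.595, 0.804, -0.0]
contact_force: [0.4, 0.4, -0.3]
gripper_width: 0.834
```

```bash
python3 look.py j_wrist;python3 - <<'E'
import cv2
im=cv2.imread("pics/j_wrist.png");cv2.imwrite("pics/j_crop.png",cv2.resize(im[200:420,60:460],None,fx=2,fy=2,interpolation=cv2.INTER_CUBIC))
E
```

```text
6.125 TCP holder 23.1 -0.8 39.3 F [-0.5 -0.2  0.3] M [-0.01 -0.02  0.03] w 0.8272345919047076
```

View pics/j_crop.png

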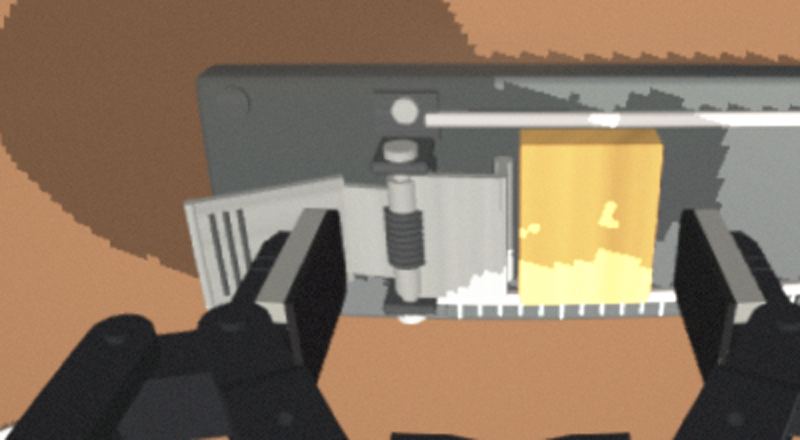

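The heel finger is above the heel and the push finger is clear behind the coupon. Pressing down in small steps.

Emit:
servo_tool --deltas '[[[71,0,0,-2,0],[71,0,0,-4,0],[71,0,0,-6,0],[71,0,0,-6,0]]]'

```text
time: 6.62
tool_pos: [0.5233, -0.1681, 0.0349]
tool_rot: [0.0, 0.595, 0.804, -0.0]
contact_force: [-0.8, -0.3, 3.8]
gripper_width: 0.832
```

Emit:
servo_tool --deltas '[[[71,0,0,-1.5,0],[71,0,0,-3,0],[71,0,0,-3,0]]]'

```text
time: 7.0
tool_pos: [0.5235, -0.168, 0.0318]
tool_rot: [0.001, 0.595, 0.804, 0.0]
contact_force: [0.4, 0.3, 5.9]
gripper_width: 0.83
```

Emit:
servo_tool --deltas '[[[71,0,0,-1,0],[71,0,0,-2,0],[71,0,0,-2,0]]]'

```text
time: 7.38
tool_pos: [0.5237, -0.168, 0.0301]
tool_rot: [0.001, 0.595, 0.804, 0.0]
contact_force: [0.3, 2.3, 5.9]
gripper_width: 0.833
```

Emit:
servo_tool --deltas '[[[71,0,0,-1,0],[71,0,0,-1.5,0],[71,0,0,-1.5,0]]]'

```text
time: 7.75
tool_pos: [0.5241, -0.1679, 0.029]
tool_rot: [0.001, 0.595, 0.804, 0.001]
contact_force: [0.7, 1.5, 7.5]
gripper_width: 0.83
```

```bash
python3 look.py k_wrist;python3 - <<'E'
import cv2
im=cv2.imread("pics/k_wrist.png");cv2.imwrite("pics/k_crop.png",cv2.resize(im[200:420,60:460],None,fx=2,fy=2,interpolation=cv2.INTER_CUBIC))
E
```

```text
7.8 TCP holder 24.5 -1.5 29.0 F [0.5 1.4 7.6] M [ 0.2   0.24 -0.02] w 0.8320348761207705
```

View pics/k_crop.png

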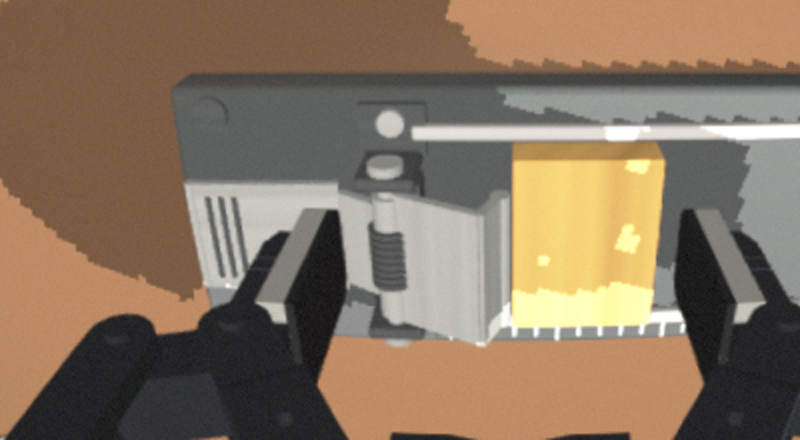

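Emit:
servo_tool --deltas '[[[71,0,0,-1,0],[71,0,0,-1.5,0],[71,0,0,-1.5,0]]]'

```text
time: 8.18
tool_pos: [0.5244, -0.1678, 0.028]
tool_rot: [0.001, 0.595, 0.803, 0.001]
contact_force: [-0.4, 2.9, 10.8]
gripper_width: 0.829
```

```bash
python3 look.py l_wrist;python3 - <<'E'
import cv2
im=cv2.imread("pics/l_wrist.png");cv2.imwrite("pics/l_crop.png",cv2.resize(im[200:420,60:460],None,fx=2,fy=2,interpolation=cv2.INTER_CUBIC))
E
```

```text
8.225 TCP holder 24.8 -1.6 28.1 F [ 1.4  2.7 10.4] M [ 0.44  0.39 -0.11] w 0.8326644113222719
```

View pics/l_crop.png

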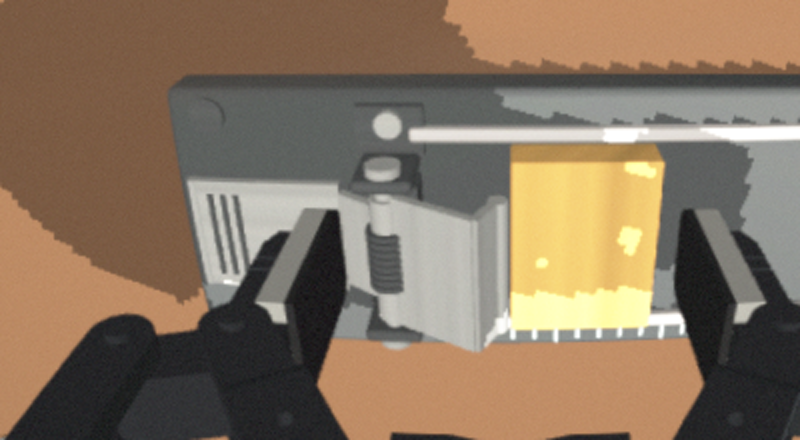

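Emit:
servo_tool --deltas '[[[71,0,0,-0.8,0],[71,0,0,-1.5,0],[71,0,0,-1.5,0]]]'

```text
time: 8.6
tool_pos: [0.5246, -0.1678, 0.0278]
tool_rot: [0.001, 0.595, 0.803, 0.001]
contact_force: [-2.5, 5.3, 18.3]
gripper_width: 0.833
```

```bash
python3 look.py m_wrist;python3 - <<'E'
import cv2
from plant import *
im=cv2.imread("pics/m_wrist.png");cv2.imwrite("pics/m_crop.png",cv2.resize(im[200:420,60:460],None,fx=2,fy=2,interpolation=cv2.INTER_CUBIC))
print(state()["tool_rot"])
E
```

```text
8.65 TCP holder 24.9 -1.6 27.8 F [-2.5  4.2 18.3] M [ 0.63  1.23 -0.18] w 0.834255922521129
[6.36599999e-04 5.95313752e-01 8.03492761e-01 7.17442977e-04]
```

View pics/m_crop.png

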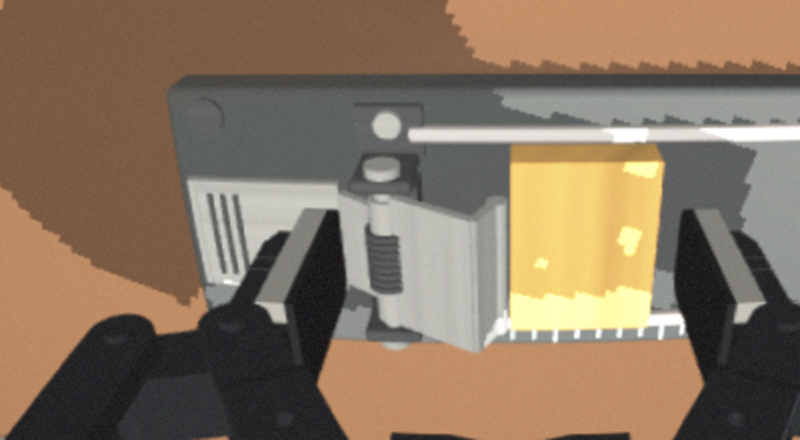

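The hard stop is confirmed: force jumped to 18 N with almost no further travel. The heel is level and the jaw up. I'll ease the press slightly and start the push.

Emit:
servo_tool --deltas '[[[71,-1.9,-0.6,0.5,0],[71,-3.8,-1.2,0.5,0],[71,-5.7,-1.7,0.5,0],[71,-7.7,-2.3,0.5,0],[71,-7.7,-2.3,0.5,0]]]'

```text
time: 9.28
tool_pos: [0.5196, -0.1709, 0.0286]
tool_rot: [0.005, 0.595, 0.803, 0.002]
contact_force: [6.7, 3.8, 8.6]
gripper_width: 0.827
```

```bash
python3 look.py n_wrist;python3 - <<'E'
import cv2
im=cv2.imread("pics/n_wrist.png");cv2.imwrite("pics/n_crop.png",cv2.resize(im[200:420,60:460],None,fx=2,fy=2,interpolation=cv2.INTER_CUBIC))
E
```

```text
9.325 TCP holder 19.4 -3.1 28.6 F [6.2 2.4 8.8] M [ 0.37 -0.78 -0.05] w 0.828402990420869
```

View pics/n_crop.png

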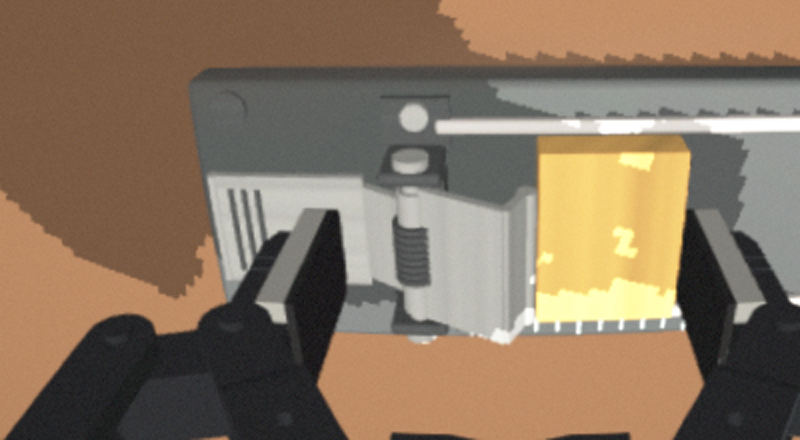

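Emit:
servo_tool --deltas '[[[71,-1,-0.3,-0.2,0],[71,-1.9,-0.6,-0.4,0],[71,-2.9,-0.9,-0.4,0],[71,-3.8,-1.2,-0.4,0],[71,-3.8,-1.2,-0.4,0]]]'

```text
time: 9.95
tool_pos: [0.5158, -0.1723, 0.0282]
tool_rot: [0.005, 0.595, 0.803, 0.002]
contact_force: [6.8, 2.3, 8.2]
gripper_width: 0.83
```

```bash
python3 look.py o_wrist;python3 - <<'E'
import cv2
im=cv2.imread("pics/o_wrist.png");cv2.imwrite("pics/o_crop.png",cv2.resize(im[200:420,60:460],None,fx=2,fy=2,interpolation=cv2.INTER_CUBIC))
from plant import *
im=grab_frame("scene")[160:235,260:345,::-1];cv2.imwrite("pics/o_scene.png",cv2.resize(im,None,fx=7,fy=7,interpolation=cv2.INTER_CUBIC))
E
```

```text
10.0 TCP holder 15.3 -3.3 28.2 F [5.6 2.1 9.1] M [ 0.27 -0.7  -0.  ] w 0.8328427635966065
```

View pics/o_crop.png

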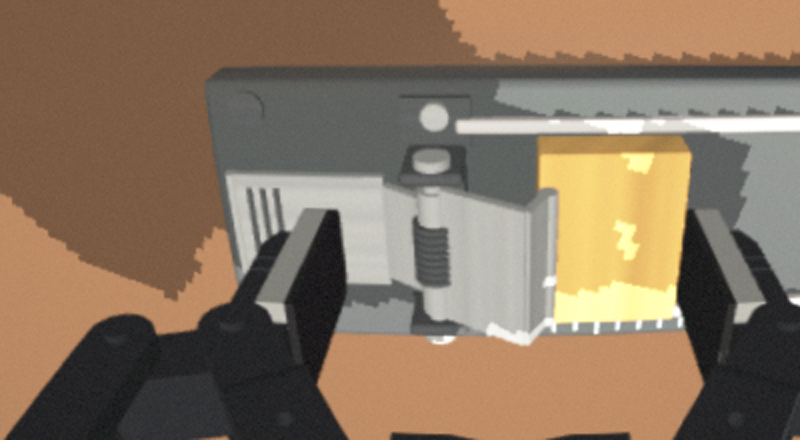

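View pics/o_scene.png

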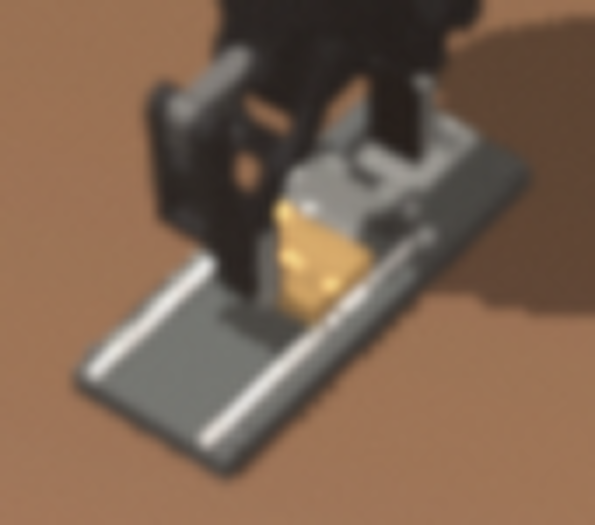

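The coupon is sliding flat under the lifted lip with steady friction of about 6 N. Continuing.

Emit:
servo_tool --deltas '[[[71,-1.2,0.0,0,0],[71,-2.3,0.0,0,0],[71,-3.5,-0.1,0,0],[71,-4.7,-0.4,0,0],[71,-5.5,-0.6,0,0]]]'

```text
time: 10.68
tool_pos: [0.5103, -0.1731, 0.0282]
tool_rot: [0.005, 0.595, 0.803, 0.002]
contact_force: [7.4, 1.6, 8.6]
gripper_width: 0.831
```

Emit:
servo_tool --deltas '[[[71,-1,-0.3,-0.2,0],[71,-1.9,-0.6,-0.2,0],[71,-2.9,-0.9,-0.2,0],[71,-3.8,-1.2,-0.2,0],[71,-3.8,-1.2,-0.2,0]]]'

```text
time: 11.3
tool_pos: [0.5067, -0.1742, 0.0281]
tool_rot: [0.005, 0.595, 0.803, 0.002]
contact_force: [6.5, 2.6, 9.5]
gripper_width: 0.834
```

```bash
python3 look.py p_wrist;python3 - <<'E'
import cv2
im=cv2.imread("pics/p_wrist.png");cv2.imwrite("pics/p_crop.png",cv2.resize(im[200:420,60:460],None,fx=2,fy=2,interpolation=cv2.INTER_CUBIC))
E
```

```text
11.35 TCP holder 6.0 -2.6 28.2 F [6.  1.9 8.6] M [ 0.31 -0.77 -0.01] w 0.8312575651224375
```

View pics/p_crop.png

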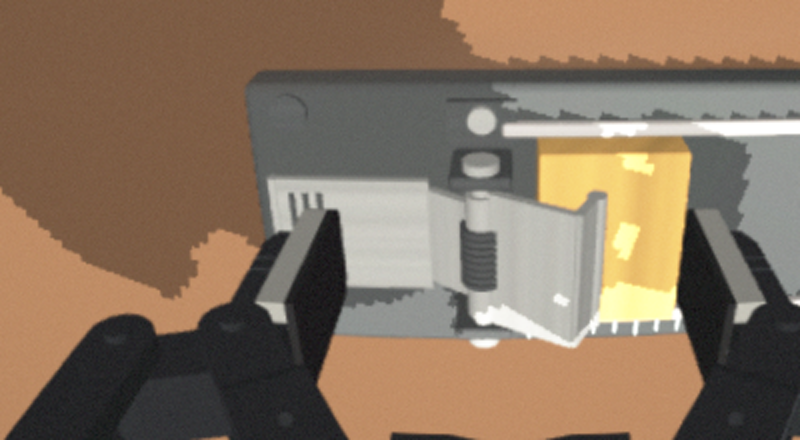

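About 4–5 mm to go. I'll take smaller steps and watch the push force.

Emit:
servo_tool --deltas '[[[71,-0.6,-0.2,0,0],[71,-1.2,-0.4,0,0],[71,-1.8,-0.5,0,0],[71,-2.4,-0.7,0,0],[71,-2.4,-0.7,0,0]]]'

```text
time: 11.98
tool_pos: [0.5042, -0.175, 0.0281]
tool_rot: [0.005, 0.595, 0.803, 0.002]
contact_force: [6.3, 2.1, 9.2]
gripper_width: 0.83
```

Emit:
servo_tool --deltas '[[[71,-0.5,-0.15,0,0],[71,-1,-0.3,0,0],[71,-1,-0.3,0,0]]]'

```text
time: 12.35
tool_pos: [0.5033, -0.1753, 0.0281]
tool_rot: [0.005, 0.595, 0.803, 0.002]
contact_force: [7.2, 2.4, 9.3]
gripper_width: 0.829
```

```bash
python3 look.py q_wrist;python3 - <<'E'
import cv2
im=cv2.imread("pics/q_wrist.png");cv2.imwrite("pics/q_crop.png",cv2.resize(im[220:370,240:420],None,fx=4,fy=4,interpolation=cv2.INTER_CUBIC))
E
```

```text
12.4 TCP holder 2.4 -2.5 28.1 F [7.2 2.  9.4] M [ 0.25 -0.74 -0.01] w 0.8302717956801496
```

View pics/q_crop.png

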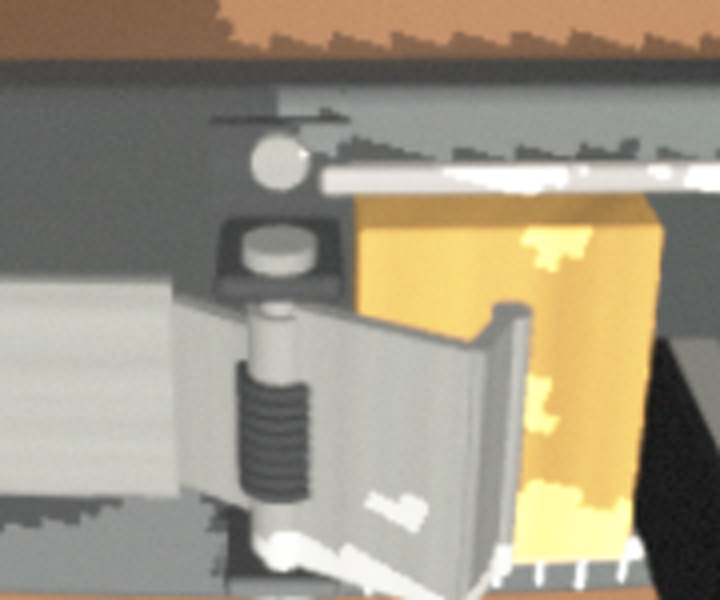

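```bash
python3 - <<'E'
from meas import *
c=pickle.load(open("q_wrist.pkl","rb"))
F=lambda x,y:(240+x/4-.375,220+y/4-.375)
for n,p,z in (("lead top",(357,228),.022),("trail top",(663,232),.022),("trail low",(633,558),.022),("rail end",(322,180),.015),("ear corner",(340,278),.028),("ear far left",(220,220),.028)):
    print(n,toh(at("wrist",*F(*p),z,c)))
E
```

```text
lead top [ 7.  20.8]
trail top [36.9 20. ]
trail low [ 38.  -19.3]
rail end [ 3.8 22.9]
ear corner [ 5.2 18.4]
ear far left [-5.7 24.3]
```

The leading edge is at x ≈ 7–7.5, so about 1–2 mm remains. I'll push in 0.5–1 mm steps until the stop is felt.

Emit:
servo_tool --deltas '[[[71,-0.5,-0.15,0,0],[71,-1,-0.3,0,0],[71,-1,-0.3,0,0]]]'

```text
time: 12.78
tool_pos: [0.5022, -0.1756, 0.0281]
tool_rot: [0.005, 0.595, 0.803, 0.002]
contact_force: [6.6, 1.4, 10.2]
gripper_width: 0.831
```

Emit:
servo_tool --deltas '[[[71,-0.5,-0.15,0,0],[71,-0.7,-0.2,0,0],[71,-0.7,-0.2,0,0]]]'

```text
time: 13.15
tool_pos: [0.5017, -0.1757, 0.0281]
tool_rot: [0.005, 0.595, 0.803, 0.002]
contact_force: [7.2, 1.9, 9.3]
gripper_width: 0.833
```

Emit:
servo_tool --deltas '[[[71,-0.5,-0.15,0,0],[71,-0.7,-0.2,0,0],[71,-0.7,-0.2,0,0]]]'

```text
time: 13.52
tool_pos: [0.5016, -0.1757, 0.0282]
tool_rot: [0.006, 0.595, 0.803, 0.003]
contact_force: [9.7, 3.0, 8.4]
gripper_width: 0.833
```

```bash
python3 look.py r_wrist;python3 - <<'E'
import cv2
im=cv2.imread("pics/r_wrist.png");cv2.imwrite("pics/r_crop.png",cv2.resize(im[220:370,240:420],None,fx=4,fy=4,interpolation=cv2.INTER_CUBIC))
E
```

```text
13.575 TCP holder 0.7 -2.5 28.2 F [9.7 3.2 6.8] M [ 0.49 -1.29  0.03] w 0.8338488242780817
```

View pics/r_crop.png

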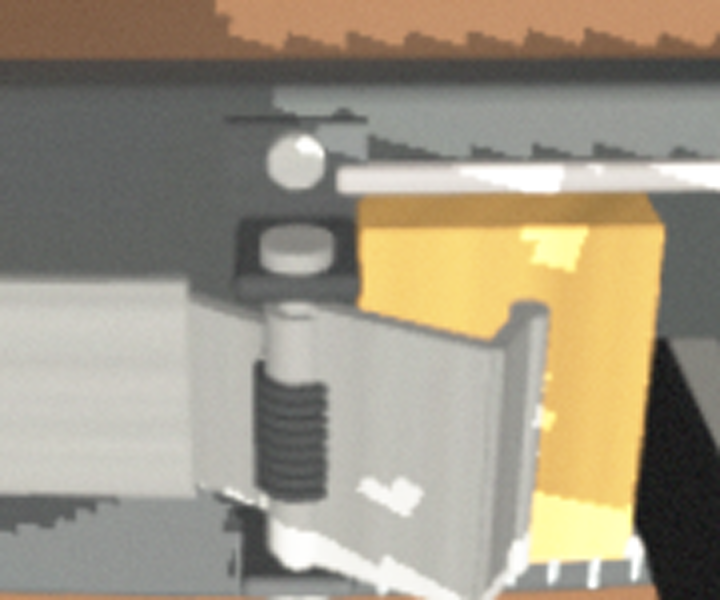

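The stop is met: force rose to about 10 N, the tool stopped advancing, and the leading edge is level with the ears' x = 6 edge. I'll ease the push finger back with the heel still held down, before lifting.

Emit:
servo_tool --deltas '[[[71,1,0.3,-0.2,0],[71,2,0.6,-0.2,0],[71,3,0.9,-0.2,0],[71,4,1.2,-0.2,0],[71,5,1.5,-0.2,0]]]'

```text
time: 14.2
tool_pos: [0.5022, -0.1754, 0.0273]
tool_rot: [0.001, 0.595, 0.804, -0.002]
contact_force: [-7.3, -3.9, 17.4]
gripper_width: 0.834
```

```bash
python3 look.py s_wrist;python3 - <<'E'
import cv2
im=cv2.imread("pics/s_wrist.png");cv2.imwrite("pics/s_crop.png",cv2.resize(im[220:370,240:420],None,fx=4,fy=4,interpolation=cv2.INTER_CUBIC))
E
```

```text
14.25 TCP holder 1.3 -2.4 27.3 F [-7.1 -2.6 17.5] M [-0.74  1.72  0.03] w 0.8315269431634897
```

View pics/s_crop.png

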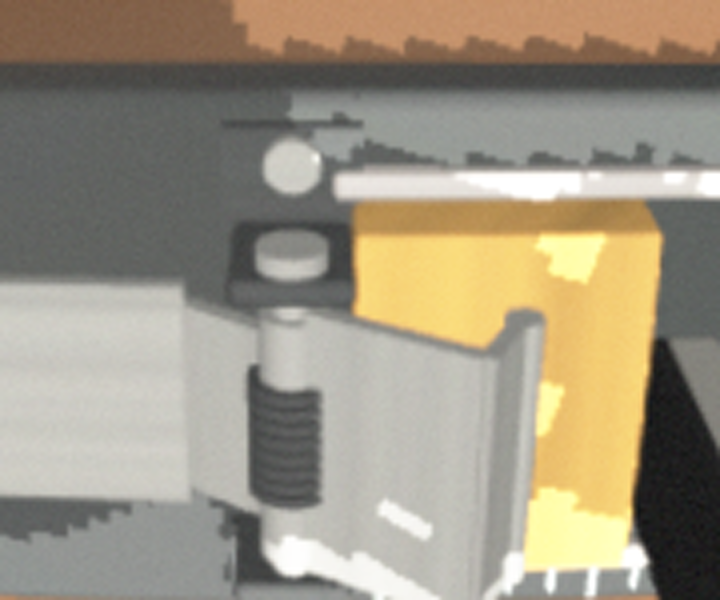

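Emit:
servo_tool --deltas '[[[71,0.5,0.1,0.6,0],[71,1,0.3,0.8,0],[71,1.5,0.5,0.8,0],[71,1.9,0.6,0.8,0]]]'

```text
time: 14.75
tool_pos: [0.5023, -0.1753, 0.0272]
tool_rot: [-0.0, 0.594, 0.804, -0.003]
contact_force: [-10.1, -7.0, 15.5]
gripper_width: 0.828
```

```bash
python3 look.py t_wrist;python3 - <<'E'
import cv2
im=cv2.imread("pics/t_wrist.png");cv2.imwrite("pics/t_crop.png",cv2.resize(im[220:370,240:420],None,fx=4,fy=4,interpolation=cv2.INTER_CUBIC))
E
```

```text
14.8 TCP holder 1.5 -2.3 27.1 F [-9.5 -6.4 15.4] M [-1.22  2.29  0.12] w 0.8280186947265359
```

View pics/t_crop.png

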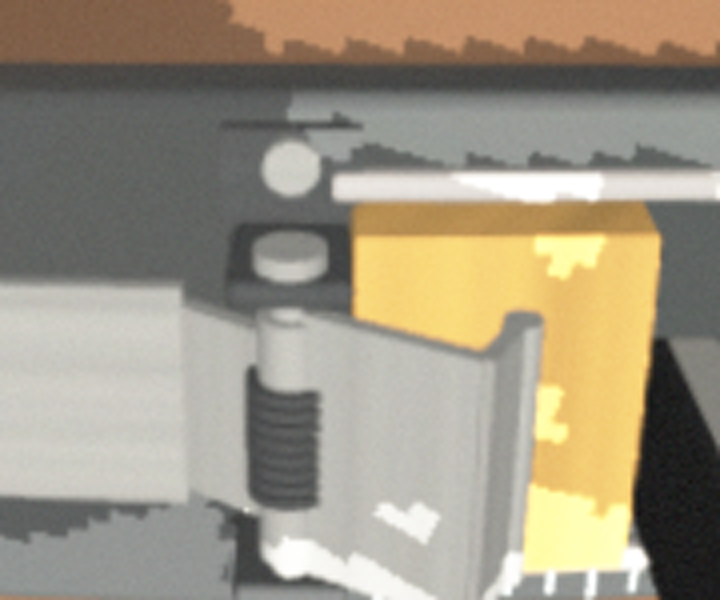

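Emit:
servo_tool --deltas '[[[71,0,0,0.5,0],[71,0,0,0.9,0],[71,0,0,0.9,0]]]'

```text
time: 15.18
tool_pos: [0.5028, -0.1748, 0.0275]
tool_rot: [0.0, 0.595, 0.804, -0.002]
contact_force: [-6.4, -5.0, 10.7]
gripper_width: 0.832
```

```bash
python3 look.py u_wrist;python3 - <<'E'
import cv2
im=cv2.imread("pics/u_wrist.png");cv2.imwrite("pics/u_crop.png",cv2.resize(im[200:420,60:460],None,fx=2,fy=2,interpolation=cv2.INTER_CUBIC))
E
```

```text
15.225 TCP holder 2.2 -2.0 27.5 F [-6.5 -4.8 10.7] M [-1.01  1.42  0.1 ] w 0.8320156747940339
```

View pics/u_crop.png

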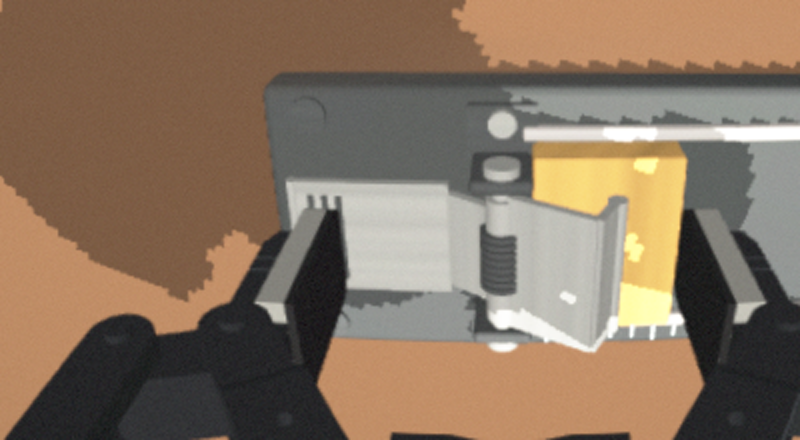

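It is sliding back now, with the heel still down. A little more.

Emit:
servo_tool --deltas '[[[71,0.8,0.2,0,0],[71,1.6,0.4,0,0],[71,2.2,0.6,0,0],[71,2.2,0.6,0,0]]]'

```text
time: 15.72
tool_pos: [0.5044, -0.174, 0.0274]
tool_rot: [-0.001, 0.595, 0.804, -0.003]
contact_force: [-9.0, -4.8, 13.9]
gripper_width: 0.832
```

```bash
python3 look.py v_wrist;python3 - <<'E'
import cv2
im=cv2.imread("pics/v_wrist.png");cv2.imwrite("pics/v_crop.png",cv2.resize(im[220:370,240:420],None,fx=4,fy=4,interpolation=cv2.INTER_CUBIC))
E
```

```text
15.775 TCP holder 3.9 -1.6 27.4 F [-8.9 -5.5 13.4] M [-0.93  1.88  0.08] w 0.8310630229652286
```

View pics/v_crop.png

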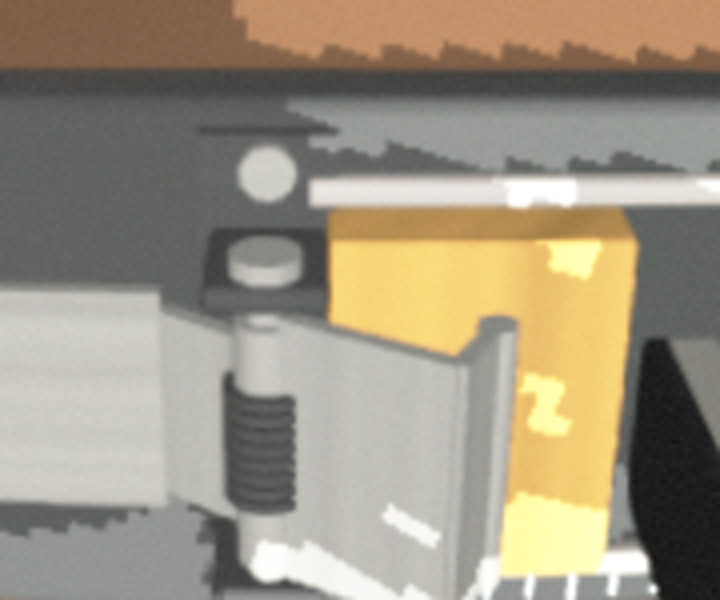

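There is now a visible gap (about 3 mm) between the push finger and the coupon, which has stayed at the stop. Lifting slowly so the clip closes.

Emit:
servo_tool --deltas '[[[71,0,0,2,0],[71,0,0,4,0],[71,0,0,7,0],[71,0,0,11,0],[71,0,0,16,0]]]'

```text
time: 16.4
tool_pos: [0.5051, -0.1716, 0.0419]
tool_rot: [-0.001, 0.595, 0.804, 0.0]
contact_force: [-0.5, 0.1, 0.0]
gripper_width: 0.827
```

Emit:
servo_tool --deltas '[[[71,0,0,20,0],[71,0,0,50,0],[71,-5,-30,80,0],[71,-10,-50,100,0],[71,-10,-50,100,0]]]'

```text
time: 17.02
tool_pos: [0.4961, -0.2237, 0.1441]
tool_rot: [0.002, 0.596, 0.803, 0.0]
contact_force: [0.7, 0.1, 0.4]
gripper_width: 0.833
```

```bash
python3 look.py w_wrist;python3 - <<'E'
import cv2
im=cv2.imread("pics/w_wrist.png");cv2.imwrite("pics/w_full.png",im)
E
```

```text
17.075 TCP holder -18.7 -45.4 142.3 F [-0.1  0.5 -0.4] M [ 0.02 -0.   -0.03] w 0.8317157871684582
```

View pics/w_full.png

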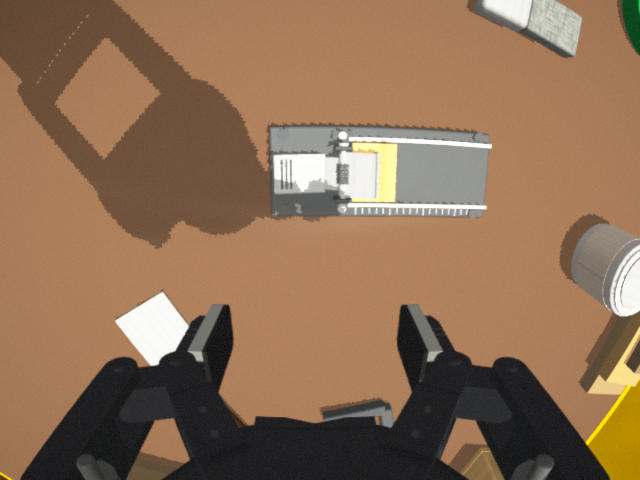

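```bash
python3 - <<'E'
import cv2
from plant import *
im=cv2.imread("pics/w_wrist.png");cv2.imwrite("pics/w_crop.png",cv2.resize(im[115:225,260:420],None,fx=5,fy=5,interpolation=cv2.INTER_CUBIC))
im=grab_frame("scene")[150:330,250:450,::-1];cv2.imwrite("pics/w_scene.png",cv2.resize(im,None,fx=3.3,fy=3.3,interpolation=cv2.INTER_CUBIC))
E
```

```text
(no output)
```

View pics/w_crop.png

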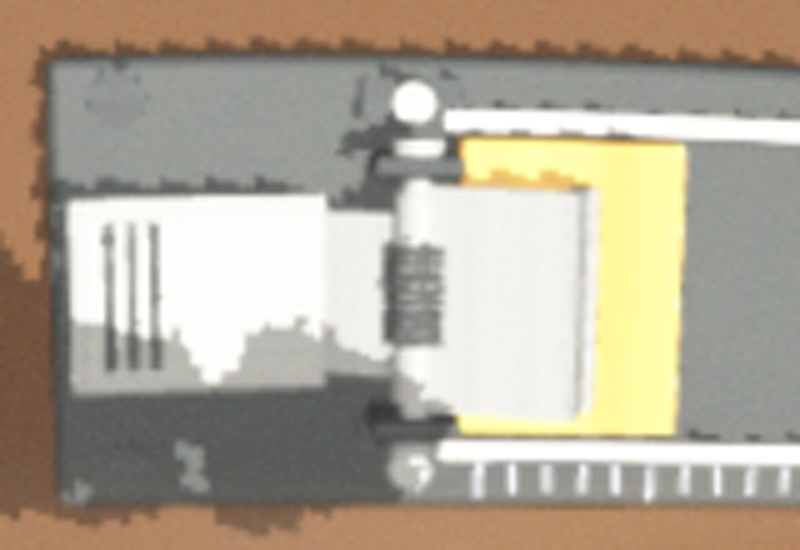

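View pics/w_scene.png

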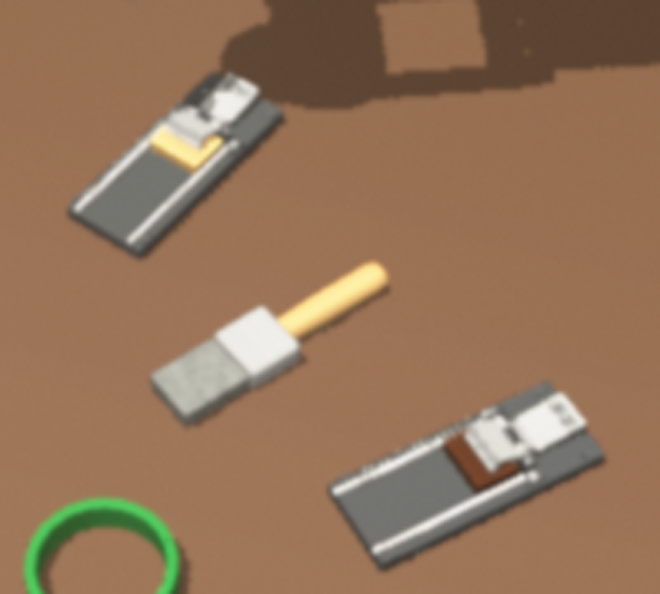

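```bash
python3 - <<'E'
from meas import *
c=pickle.load(open("w_wrist.pkl","rb"))
F=lambda x,y:(260+x/5-.4,115+y/5-.4)
for n,p,z in (("trail +y",(687,146),.022),("trail -y",(676,435),.022),("lead +y",(460,142),.022),("lead -y",(460,433),.022),("rail end +y",(444,122),.015),("rail end -y",(437,452),.015),("plate +y",(50,60),.012),("plate -y",(58,503),.012)):
    print(n,toh(at("wrist",*F(*p),z,c)))
E
```

```text
trail +y [35.7 20.2]
trail -y [ 35.9 -19.4]
lead +y [ 5.2 19.9]
lead -y [  6.  -19.5]
rail end +y [ 3.7 22.2]
rail end -y [  3.5 -23.7]
plate +y [-49.6  30.7]
plate -y [-49.9 -31.8]
```

The coupon's trailing edge measures 35.7–35.9 (36 expected) and its leading edge 5.2–6.0 (stop at 6). It lies square, the clip has closed on it, and the hand is clear. Handing in.

```bash
python3 -c "
from plant import *
print(state()['time'],job_done())"
```

```text
the job is handed in; nothing more can be done
17.125 None
```

The pale coupon is loaded: it sits against the end stop with the clip closed on it. I handed the job in at 17.1 s of the 51 s allowed.

- **Steps:** With the fingers shut, I slid the coupon to about 1–2 mm from the lip. One fingertip then pressed the heel down to its hard stop, about 18 N at most. I eased that to about 9 N and held the heel down while the other fingertip pushed the coupon under the jaw. At the stop the force rose to about 10 N and the tool stopped advancing. I backed the push finger about 3 mm off the coupon, then lifted so the clip closed.
- **Final checks:** In the last wrist picture the coupon spans holder x ≈ 5.2–6.0 to 35.7–35.9 mm (6 to 36 expected). It lies square and flat in the channel, and the wrist force is back to zero. The loaded holder and brush look untouched in the last scene picture. I did not check the other bystanders closely at the end, but the hand never went near them.
- **Off plan:** While backing off, the heel fingertip stuck by friction, with about 11 N sideways and 17 N down. I eased the press slightly to free it; the heel stayed down and the coupon did not move.
- **Measurement spread:** The views differed by about 1–2 mm, in line with the stated calibration.

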